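# Sort returned toner cartridges by weight

### The arm

A 6-joint arm with a two-finger parallel gripper is mounted at the origin on the work surface. World frame = base frame: x ahead of the robot, y to its left, z up, the work surface at z = 0. Lengths are in m, angles in rad, forces in N, time in s.
With the tool pointing down it reaches from about 0.35 to 0.975 m from the base axis. Payload 17.4 kg.
Tool frame: the origin (TCP) lies on the front face of the gripper's body, between the roots of the fingers; the fingertips stand 73 mm ahead of it and the grasp point (between the pads) lies 54 mm ahead of it (robot.tip_reach is the distance from the TCP to the fingertips, in m); y points along the fingers, x is the direction in which the jaws open and shut, and the axes are right-handed (so a half turn about y gives the same grasp; the last joint's range is limited). The gripper opens to 85 mm and grips with 20 to 120 N. Pads are 22 mm wide; open, the fingers measure 114 mm over their backs; the gripper's body (76 mm by 85 mm) begins 54 mm behind the grasp point. The pads swing forward as they close: fully open they stand 13 mm farther back than shut.
Start: joints at [-1.172, 0.116, 1.442, -0, 1.584, -0.038], TCP at [0.286, -0.612, 0.304] pointing down, gripper open.
Joint ranges: [-2.83, 2.83], [-0.83, 2.19], [0.07, 2.5], [-1.14, 4.28], [0.01, 3], [-2.97, 2.97]. Speed limits (rad/s): [1.89, 1.89, 2.22, 3.14, 3.14, 3.14].

### API

Orientations are given as a unit quaternion [x, y, z, w].
In Python, from workcell import robot, eyes, job gives the robot as it stands.
- The arm moves only by the tool carry_out, never from a script. Its argument "rows" is a list that holds one entry, the list of rows, each a list of 5 numbers: the opening, from -1 (shut) to 1 (fully open), then the shift along the tool's x, y, z in cm, then the turn about the tool's y in rad. A call has 1 to 12 rows; each row is the pose to reach, as a shift and turn from the pose commanded when the call began, along the tool's axes at that moment; what a row does not reach only later rows make up. A row lasts 1/12 s, in which the tool goes at most 41.7 mm and 7.16 degrees, less where a joint would pass 70% of its speed; a pose out of reach is approached as far as the arm can. A call with a gripper value outside its range is refused whole. The fingers move at their own pace and stop on an object; the grip force is fixed at half the most. Time passes only in rows, so rows that repeat a pose let the fingers close. It gives the time, the measured TCP pose, the force and the opening at its end, in the units of the state.
- robot.get_obs(): the state, without advancing time (a new reading comes with each control period).
- eyes.read_camera(name): name is "scene" or "top" or "wrist"; returns the picture (480x640x3 uint8, blue, green, red); there is no depth.
- eyes.calibration(name): a dict with "vfov" (degrees; the focal length in pixels is half the picture's height over the tangent of half this angle, whatever the lens; pixels are square), "cx", "cy" (the principal point, pixels), "cam_to_world" (4x4, takes a point from camera to world coordinates). Camera axes: x right, y down, z forward; pixel columns grow to the right and rows downward; lengths in m; the calibration is good to about 2 mm. A picture is of the moment at which its call begins: read the wrist's pose just before it. calibration takes no time and is no camera call; for the wrist camera it gives the pose at the moment of the call.
- job.hand_in(): hands the job in, once; it reports no verdict.
The state is a dict: "time_s": time; "qpos": joint angles; "qd": joint speeds; "tau": joint torques, N m; "tool_pos": TCP position; "orientation": TCP orientation; "ft_force": force on the tool from outside, world axes, zero at the start; "ft_torque": the same for the moment, N m; "gripper_width": finger opening in m.
Only numpy, scipy, OpenCV 4.12 (cv2) and the standard library are available. Lean on these libraries where they do the work, as an engineer would, in place of code of your own. Each camera call takes 0.05 s, during which the arm holds its last target.

### The job

Three toner cartridges came back to the office desk and only their weight tells which still hold toner. Pull the return box's stiff shutter open, towards the robot, until its edge rests on the white divider, so that the bays are open and the waste compartment stays covered; lift each cartridge to feel its weight, and stand those under 600 g in the bays of the return box and those over 600 g in the stock tray (within 80 g of that, either will do). Keep the cartridges upright and low (underside never higher than 17 cm above the desk), set them down rather than drop them, and leave the other things on the desk where they are.

Things in the scene. Friction and masses are not known exactly. Their poses are not given: they have to be found in the camera images.
- cart1: one of three outwardly identical grey toner cartridges standing upright, each of unknown mass, 0.24 to 0.96 kg, spread evenly inside. Body 46 (own x) x 70 (own y) x 95 high; on top a central grip fin 24 thick (own x) x 60 long (own y) x 36 high, so 131 in all; pinch the fin across its 24 mm. Origin: centre of the underside; z up.
- cart2: one of three outwardly identical grey toner cartridges standing upright, each of unknown mass, 0.24 to 0.96 kg, spread evenly inside. Body 46 (own x) x 70 (own y) x 95 high; on top a central grip fin 24 thick (own x) x 60 long (own y) x 36 high, so 131 in all; pinch the fin across its 24 mm. Origin: centre of the underside; z up.
- cart3: one of three outwardly identical grey toner cartridges standing upright, each of unknown mass, 0.24 to 0.96 kg, spread evenly inside. Body 46 (own x) x 70 (own y) x 95 high; on top a central grip fin 24 thick (own x) x 60 long (own y) x 36 high, so 131 in all; pinch the fin across its 24 mm. Origin: centre of the underside; z up.
- returnbox: fixed grey return box, 176 (own x) x 208 (own y) x 75 high, walls and floor 5 thick, origin centre of the underside. On own +x three bays side by side along own y, each 61 (y) x 90 (x) inside, 5 mm walls between them rising 50 above the desk. On own -x a waste compartment, to stay covered. Between them the white divider, own x -23 to -7 mm, as high as the rim. A shutter slides on top
- bay1 (a point): centre of the floor (5 mm above the desk) of one of the three bays of the return box; a cartridge fits with its own x along the box's y and its own y along the box's x
- bay2 (a point): centre of the floor (5 mm above the desk) of one of the three bays of the return box; a cartridge fits with its own x along the box's y and its own y along the box's x
- bay3 (a point): centre of the floor (5 mm above the desk) of one of the three bays of the return box; a cartridge fits with its own x along the box's y and its own y along the box's x
- shutter (a joint): travel (m) of the aluminium shutter plate along the return box's own -x: 0 shut, stop at 0.150, starts at 0 to 0.03. Stiff: 9 N dry friction plus 15 N per m/s; stays where left. Plate 176 x 200, top 81 above the desk. At 0.103 its edge stands over the middle of the divider; bays fully open and waste compartment fully covered from 0.095 to 0.111
- rib (a point): centre of the upright rib across the shutter's top, by which it is pushed, hooked or pinched: 10 thick (along the slide) x 120 long (across) x 25 high, top 106 above the desk; this point is 93.5 above the desk. Moves with the shutter
- edge (a point): middle of the shutter plate's edge on the box's +x side, at its top face; 28 mm from the rib on the side away from the opening direction. Moves with the shutter
- tray: fixed white stock tray, 100 (own x) x 220 (own y), 15 high lip, wall and floor 5 thick, origin centre of the underside; room for three cartridges in a row along its own y
- sanitizer: bystander, leave alone: clear sanitizer bottle with white cap, diameter 60, height 165; origin centre of the underside
- pencup: bystander, leave alone: black pen cup, diameter 72, wall 95 high, pens up to 124 high; origin centre of the underside
- tape: bystander, leave alone: black tape dispenser, 38 x 80 x 62 high; origin centre of the underside
- stapler: bystander, leave alone: green and black stapler, 140 x 34 x 45 high, long axis x; origin centre of the underside
- mouse: bystander, leave alone: black computer mouse, 100 x 58 x 33 high; origin centre of the underside
- punch: bystander, leave alone: black and steel paper punch, 110 x 90 x 62 high; origin centre of the underside
Not all that is in view belongs to the job. Leave any yellow look-alike of the cart2 alone.

How it is judged:
At the end, for the whole second after the job is handed in: The shutter is open 94 to 112 mm; every cartridge stands upright (within 0.12 rad), released and at rest, with its underside on the floor either of a return-box bay (if it weighs under 0.68 kg) or of the stock tray (if over 0.52 kg) (value of joint shutter between 0.094 and 0.112 m and ((x of cart1 in the frame of returnbox between -0.007 and 0.083 m and y of cart1 in the frame of returnbox between -0.099 and 0.099 m and z of cart1 in the frame of returnbox between -0.005 and 0.012 m and contact force between cart1 and returnbox between 1 and 6.7 N) or (x of cart1 in the frame of tray between -0.045 and 0.045 m and y of cart1 in the frame of tray between -0.105 and 0.105 m and z of cart1 in the frame of tray between -0.005 and 0.012 m and contact force between cart1 and tray above 5.1 N)) and angle between each of cart1, cart2, cart3's own z axis and vertical below 0.12 rad and linear speed of each of cart1, cart2, cart3 below 0.03 m/s and ((x of cart2 in the frame of returnbox between -0.007 and 0.083 m and y of cart2 in the frame of returnbox between -0.099 and 0.099 m and z of cart2 in the frame of returnbox between -0.005 and 0.012 m and contact force between cart2 and returnbox between 1 and 6.7 N) or (x of cart2 in the frame of tray between -0.045 and 0.045 m and y of cart2 in the frame of tray between -0.105 and 0.105 m and z of cart2 in the frame of tray between -0.005 and 0.012 m and contact force between cart2 and tray above 5.1 N)) and ((x of cart3 in the frame of returnbox between -0.007 and 0.083 m and y of cart3 in the frame of returnbox between -0.099 and 0.099 m and z of cart3 in the frame of returnbox between -0.005 and 0.012 m and contact force between cart3 and returnbox between 1 and 6.7 N) or (x of cart3 in the frame of tray between -0.045 and 0.045 m and y of cart3 in the frame of tray between -0.105 and 0.105 m and z of cart3 in the frame of tray between -0.005 and 0.012 m and contact force between cart3 and tray above 5.1 N))); the robot touches nothing.
It fails at once if a cartridge is tipped more than 0.6 rad (angle between any of cart1, cart2, cart3's own z axis and vertical above 0.6 rad).
It fails at once if a cartridge's underside is raised more than 170 mm above the desk (height (world z) of any of cart1, cart2, cart3 above 0.17 m).
It fails at once if a cartridge is dropped (moves faster than 0.8 m/s while not held, a fall of over 30 mm) ((linear speed of cart1 above 0.8 m/s and contact force between cart1 and the fingers below 0.1 N) or (linear speed of cart2 above 0.8 m/s and contact force between cart2 and the fingers below 0.1 N) or (linear speed of cart3 above 0.8 m/s and contact force between cart3 and the fingers below 0.1 N)).
It fails at once if a bystander is shifted more than 30 mm or tipped over (distance of any of sanitizer, pencup, tape, stapler, mouse, punch from where it was at the start of the episode above 0.03 m or angle between any of sanitizer, pencup, tape, stapler, mouse, punch's own z axis and vertical above 0.5 rad).
It also fails if it takes over 72 s, if anything falls off the work surface, if the arm or the gripper's body presses on something with over 40 N, if the wrist force passes 120 N, or if a joint passes its speed limit or range.

## Working session

There is one attempt and no reset: what is moved stays moved. The work goes in short steps, Python scripts to look and compute and a tool call to move; the robot and the scene stay as the last step left them, time stands still between calls to the robot, and variables do not carry over. Pictures are saved under pics/ and viewed, and the job is handed in when it is done.

Besides the shell and the picture viewer there is one more tool, called after "Call:" by a JSON object that holds its "name" and its "arguments". carry_out: Moves the arm, as the interface text tells. Its arguments: {"type":"object","properties":{"rows":{"type":"array"}},"required":["rows"]}

```bash
ls; mkdir -p pics; python3 - <<'E'
from workcell import robot, eyes, job
import cv2
o=robot.get_obs(); print(o)
for n in ["scene","top","wrist"]:
    c=eyes.calibration(n); print(n,c)
    cv2.imwrite(f"pics/{n}0.png",eyes.read_camera(n))
E
```

```text
pics
{'time_s': 0.0, 'qpos': array([-1.17182810e+00,  1.16472511e-01,  1.44229298e+00, -8.92534321e-06,
        1.58403003e+00, -3.78014260e-02]), 'qd': array([ 0.00153786,  0.00161424, -0.0009073 ,  0.00069744,  0.00113945,
        0.00070873]), 'tau': array([ 3.17492741e-03, -7.31981993e+01, -6.32478404e+01,  1.82512586e-04,
        6.36548051e-03,  3.70714906e-05]), 'tool_pos': array([ 0.28547613, -0.6115241 ,  0.30315401]), 'orientation': array([-0.59621153,  0.38014937, -0.37944611,  0.59668997]), 'ft_force': array([ 1.57871272,  0.20121947, -0.78286056]), 'ft_torque': array([0.05698939, 0.03611544, 0.02226146]), 'gripper_width': 0.08557254586614367}
scene {'vfov': 42.26993287656245, 'cx': 322.92126949972914, 'cy': 230.85572989791442, 'cam_to_world': array([[-0.20385399,  0.84850911, -0.48833988,  1.26120893],
       [ 0.97898362,  0.17368053, -0.10689318,  0.1339929 ],
       [-0.00588471, -0.49986734, -0.86608199,  1.35880873],
       [ 0.        ,  0.        ,  0.        ,  1.        ]])}
top {'vfov': 54.523945692219606, 'cx': 318.06382211051715, 'cy': 239.32959814006142, 'cam_to_world': array([[ 0.01223875, -0.99219526,  0.12409178,  0.42291204],
       [-0.9998205 , -0.01393793, -0.01283398,  0.00339132],
       [ 0.0144634 , -0.12391243, -0.99218774,  1.06974246],
       [ 0.        ,  0.        ,  0.        ,  1.        ]])}
wrist {'vfov': 59.11967678589649, 'cx': 318.6614197059807, 'cy': 237.20445132973197, 'cam_to_world': array([[ 0.4233931 , -0.87108586, -0.24889298,  0.3494631 ],
       [-0.90594507, -0.40750961, -0.11488887, -0.580599  ],
       [-0.00134821,  0.27412652, -0.96169269,  0.37323566],
       [ 0.        ,  0.        ,  0.        ,  1.        ]])}
```

View pics/top0.png

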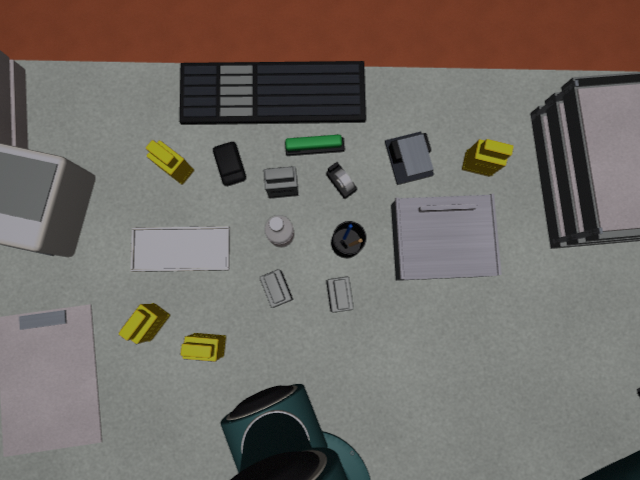

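View pics/scene0.png

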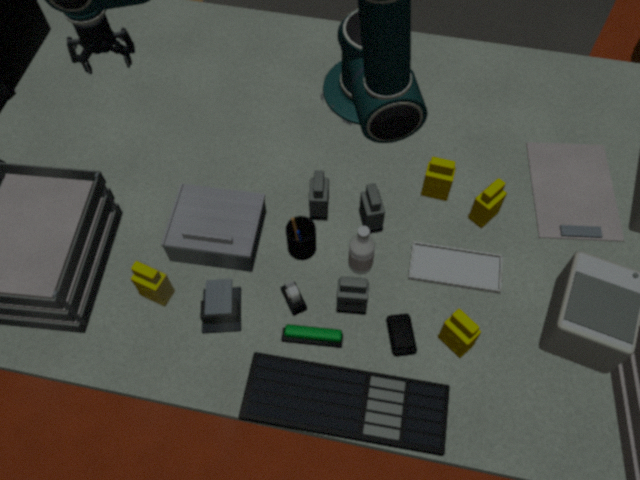

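View pics/wrist0.png

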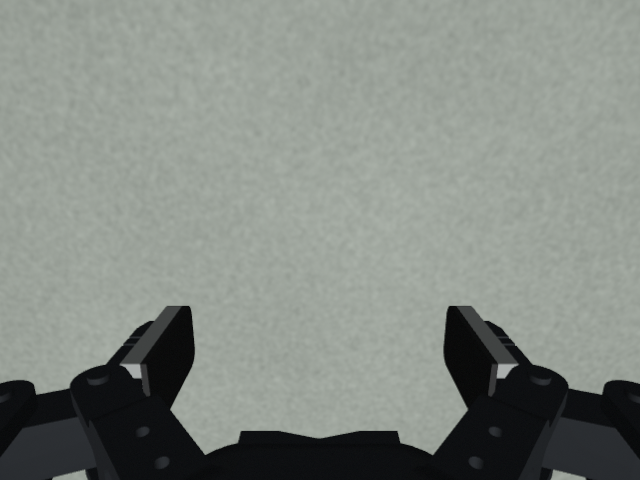

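The top view shows three grey cartridges, at (276,288), (340,294) and (281,181). The return box is at (446,237) with its rib at (447,209), and the tray is at (181,248). The yellow objects are look-alikes. I'll enlarge the crops to confirm this.

```bash
python3 - <<'E'
import cv2,numpy as np
im=cv2.imread("pics/top0.png")
a=cv2.resize(im[160:320,255:375],None,fx=4,fy=3.75*4/3.75,interpolation=cv2.INTER_CUBIC)[:600]
a=cv2.resize(im[165:312,255:375],None,fx=4,fy=4,interpolation=cv2.INTER_CUBIC)
cv2.imwrite("pics/c1.png",a)
cv2.imwrite("pics/c2.png",cv2.resize(im[185:290,385:505],None,fx=5.5,fy=5.5,interpolation=cv2.INTER_CUBIC))
cv2.imwrite("pics/c3.png",cv2.resize(im[220:280,125:240],None,fx=5.5,fy=5.5,interpolation=cv2.INTER_CUBIC))
E
```

```text
(no output)
```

View pics/c1.png

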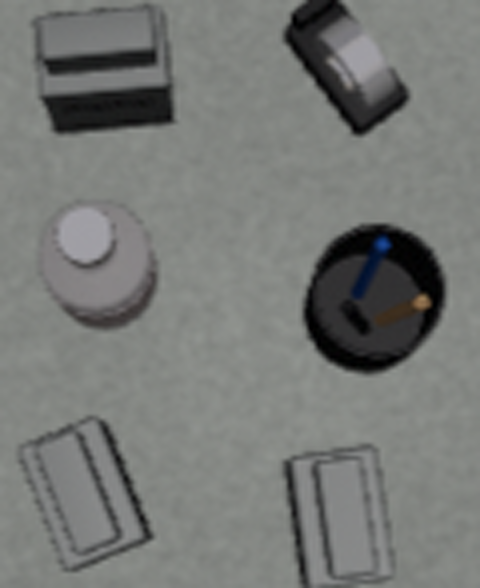

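View pics/c2.png

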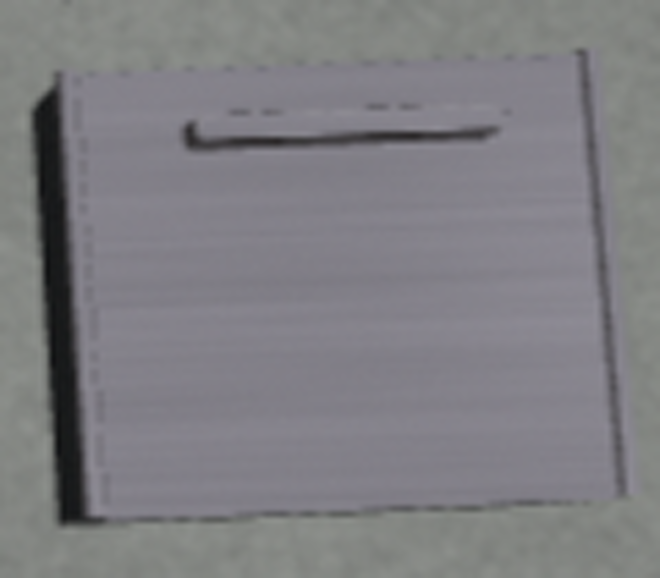

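View pics/c3.png

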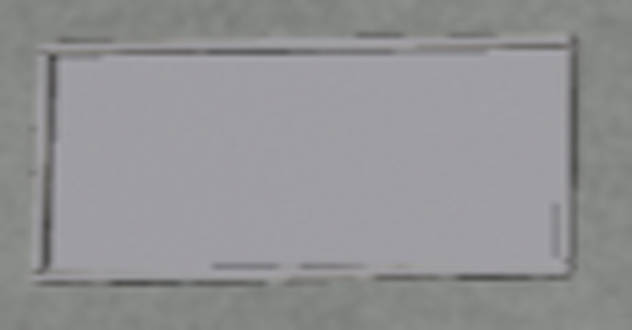

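The crops confirm the targets. The three grey cartridges have fins, and the box's shutter rib sits on its far side. I'll cast rays from the corners onto planes at the known heights.

```bash
cat > h.py <<'E'
import numpy as np
from workcell import eyes
def ray(n,px,z,c=None):
    c=c or eyes.calibration(n); f=240/np.tan(np.radians(c['vfov']/2)); T=c['cam_to_world']
    px=np.atleast_2d(px).astype(float)
    d=np.c_[(px[:,0]-c['cx'])/f,(px[:,1]-c['cy'])/f,np.ones(len(px))]@T[:3,:3].T
    o=T[:3,3]; t=(z-o[2])/d[:,2]
    return (o+d*t[:,None])[:,:2]
def proj(n,P,c=None):
    c=c or eyes.calibration(n); f=240/np.tan(np.radians(c['vfov']/2)); T=c['cam_to_world']
    q=(np.atleast_2d(P)-T[:3,3])@T[:3,:3]
    return np.c_[q[:,0]/q[:,2]*f+c['cx'],q[:,1]/q[:,2]*f+c['cy']]
E
python3 - <<'E'
import numpy as np
from h import *
np.set_printoptions(precision=4,suppress=True)
def cr(p,s,ox,oy): return (np.array(p)+.5)/s-.5+[ox,oy]
for n,p in dict(A=[(37,16),(153,6),(157,50),(47,57)],B=[(37,447),(70,433),(117,540),(83,552)],C=[(313,462),(362,457),(377,572),(330,577)]).items():
    q=ray('top',cr(p,4,255,165),.131); d=[np.linalg.norm(q[i]-q[(i+1)%4]) for i in range(4)]
    print(n,q.mean(0),np.array(d), 'edges ang',[np.degrees(np.arctan2(*(q[(i+1)%4]-q[i])[::-1])) for i in range(4)], 'scene fin px',proj('scene',[*q.mean(0),.131]))
q=ray('top',cr([(80,75),(583,50),(625,495),(102,517)],5.5,385,185),.081)
print('plate',q,q.mean(0),[np.linalg.norm(q[i]-q[(i+1)%4]) for i in range(4)],[np.degrees(np.arctan2(*(q[(i+1)%4]-q[i])[::-1])) for i in range(4)])
q=ray('top',cr([(185,123),(510,108)],5.5,385,185),.106); print('rib',q,q.mean(0)); 
print('rib scene',proj('scene',[*q.mean(0),.106]))
q=ray('top',cr([(58,72),(602,50),(632,495),(85,519)],5.5,385,185),.075); print('boxrim',q,q.mean(0))
q=ray('top',cr([(40,43),(575,38),(574,270),(37,278)],5.5,125,220),.015); print('tray',q,q.mean(0),[np.linalg.norm(q[i]-q[(i+1)%4]) for i in range(4)],[np.degrees(np.arctan2(*(q[(i+1)%4]-q[i])[::-1])) for i in range(4)])
for n,p,z in [('sanit cap',(84/4+255,235/4+165),.165),('pencup',(375/4+255,298/4+165),.095)]: print(n,ray('top',p,z))
import cv2
im=cv2.imread("pics/scene0.png")
cv2.imwrite("pics/s1.png",cv2.resize(im[165:320,280:400],None,fx=3.8,fy=3.8,interpolation=cv2.INTER_CUBIC))
cv2.imwrite("pics/s2.png",cv2.resize(im[175:280,155:275],None,fx=5,fy=5,interpolation=cv2.INTER_CUBIC))
E
```

```text
A [0.6779 0.0731] [0.0601 0.0234 0.0568 0.0224] edges ang [np.float64(-83.99158896212404), np.float64(-173.8655714385049), np.float64(94.6536472273262), np.float64(14.829310279768315)] scene fin px [[353.4084 280.4692]]
B [0.4412 0.0787] [0.0179 0.0585 0.0179 0.0573] edges ang [np.float64(-66.16394792459087), np.float64(-154.99623190586377), np.float64(110.06329588305329), np.float64(25.065911418704278)] scene fin px [[373.7213 192.1424]]
C [ 0.4309 -0.056 ] [0.0248 0.0577 0.0236 0.0578] edges ang [np.float64(-83.46578615322368), np.float64(-172.24550228842062), np.float64(96.68243996537069), np.float64(8.920432720530666)] scene fin px [[318.934  179.2631]]
plate [[ 0.6389 -0.1841]
 [ 0.652  -0.3839]
 [ 0.4762 -0.3943]
 [ 0.4651 -0.191 ]] [ 0.5581 -0.2884] [np.float64(0.2002299757581535), np.float64(0.17611620184622617), np.float64(0.20361726553135984), np.float64(0.1738974054378552)] [np.float64(-86.23211775533116), np.float64(-176.61514332236428), np.float64(93.12786329732745), np.float64(2.2679412120800078)]
rib [[ 0.6153 -0.2196]
 [ 0.623  -0.3451]] [ 0.6191 -0.2824]
rib scene [[207.0346 234.7823]]
boxrim [[ 0.6413 -0.1765]
 [ 0.6535 -0.3939]
 [ 0.4766 -0.3995]
 [ 0.4645 -0.1856]] [ 0.559  -0.2889]
tray [[0.5762 0.414 ]
 [0.5815 0.1932]
 [0.4852 0.1902]
 [0.4791 0.4092]] [0.5305 0.3016] [np.float64(0.22080888118372533), np.float64(0.09634749301653034), np.float64(0.21911633432747807), np.float64(0.09728161407075349)] [np.float64(-88.6288797187279), np.float64(-178.19026039449585), np.float64(91.60816823811285), np.float64(2.8036336865870974)]
sanit cap [[0.5657 0.0747]]
pencup [[ 0.5454 -0.074 ]]
```

View pics/s1.png

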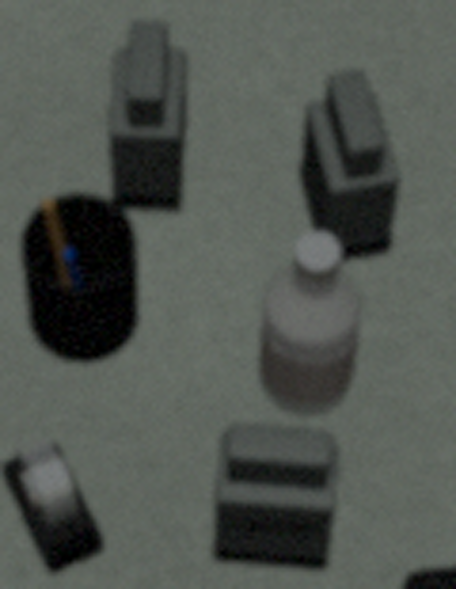

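View pics/s2.png

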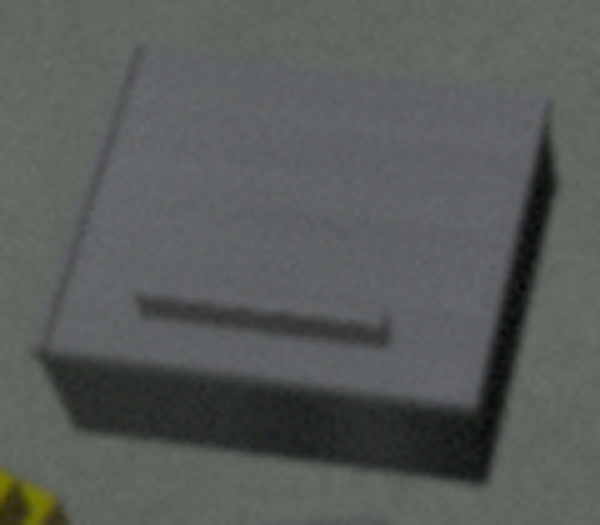

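```bash
cat >> h.py <<'E'
from workcell import robot
from scipy.spatial.transform import Rotation as Rn
def plan(x,y,z,yaw):
    """yaw (deg): direction of jaw axis in world, mod 180"""
    o=robot.get_obs(); R=Rn.from_quat(o['orientation']).as_matrix()
    cur=np.degrees(np.arctan2(R[1,0],R[0,0])); d=(yaw-cur+90)%180-90
    s=R.T@(np.array([x,y,z])-o['tool_pos'])*100
    # tool y down -> positive turn about tool y = -yaw
    print('t',round(o['time_s'],2),'cur',o['tool_pos'].round(4),'jaw',round(cur,2),'tilt',R[:,1].round(3),'j6',o['qpos'][5].round(2),'| shift cm',s.round(2),'turn',round(np.radians(-d),3),'alt',round(np.radians(-d+np.sign(d)*180),3))
E
python3 - <<'E'
from h import *
np.set_printoptions(precision=4,suppress=True)
def cr(p,s,ox,oy): return (np.array(p)+.5)/s-.5+[ox,oy]
print(Rn.from_quat(robot.get_obs()['orientation']).as_matrix())
plan(.619,-.282,.28,3.4)
print(ray('top',cr([(62,522),(38,112)],5.5,385,185),0))
print(ray('scene',cr([(80,430),(487,480),(556,187)],5,155,175),0))
print(ray('scene',cr([(42,353),(478,408),(548,100),(138,46)],5,155,175),0.081))
print(ray('scene',cr([(140,295),(388,325)],5,155,175),0.106))
E
```

```text
[[ 0.423  -0.0004  0.9061]
 [-0.9061  0.0008  0.423 ]
 [-0.0009 -1.      0.    ]]
t 0.15 cur [ 0.2855 -0.6116  0.3033] jaw -64.98 tilt [-0.     0.001 -1.   ] j6 -0.04 | shift cm [-15.75   2.35  44.16] turn -1.193 alt 1.948
[[ 0.4663 -0.1902]
 [ 0.6402 -0.1814]]
[[ 0.6531 -0.384 ]
 [ 0.6393 -0.1804]
 [ 0.4697 -0.1892]]
[[ 0.6541 -0.3838]
 [ 0.6412 -0.1754]
 [ 0.4688 -0.1863]
 [ 0.4786 -0.3945]]
[[ 0.6275 -0.3391]
 [ 0.6198 -0.2215]]
```

Call:
{"name": "carry_out", "arguments": {"rows": [[[0,-15.8,2.4,44.2,-1.19],[0,-15.8,2.4,44.2,-1.19],[0,-15.8,2.4,44.2,-1.19],[0,-15.8,2.4,44.2,-1.19],[0,-15.8,2.4,44.2,-1.19],[0,-15.8,2.4,44.2,-1.19],[0,-15.8,2.4,44.2,-1.19],[0,-15.8,2.4,44.2,-1.19],[0,-15.8,2.4,44.2,-1.19],[0,-15.8,2.4,44.2,-1.19],[0,-15.8,2.4,44.2,-1.19],[0,-15.8,2.4,44.2,-1.19]]]}}

```text
time_s: 1.15
tool_pos: [0.6221, -0.2774, 0.2789]
orientation: [-0.706, -0.021, 0.021, 0.707]
ft_force: [-0.1, 0.7, -0.4]
gripper_width: 0.0427
```

Call:
{"name": "carry_out", "arguments": {"rows": [[[0,0,0,0,0],[0,0,0,0,0],[0,0,0,0,0]]]}}

```text
time_s: 1.4
tool_pos: [0.6186, -0.2822, 0.2798]
orientation: [0.707, 0.019, -0.02, -0.707]
ft_force: [0.4, -0.4, -0.9]
gripper_width: 0.0427
```

```bash
python3 - <<'E'
from h import *
import cv2
plan(.6186,-.283,.160,3.5)
c=eyes.calibration('wrist')
cv2.imwrite("pics/w1.png",eyes.read_camera('wrist'))
print(proj('wrist',[.6186,-.283,.106],c),proj('wrist',[.6152,-.223,.106],c))
E
```

```text
t 1.4 cur [ 0.6186 -0.2822  0.2798] jaw 3.17 tilt [-0. -0. -1.] j6 -0.52 | shift cm [-0.   11.98 -0.08] turn -0.006 alt 3.136
[[316.9582145  241.10976673]] [[316.7517281  138.51426282]]
```

View pics/w1.png

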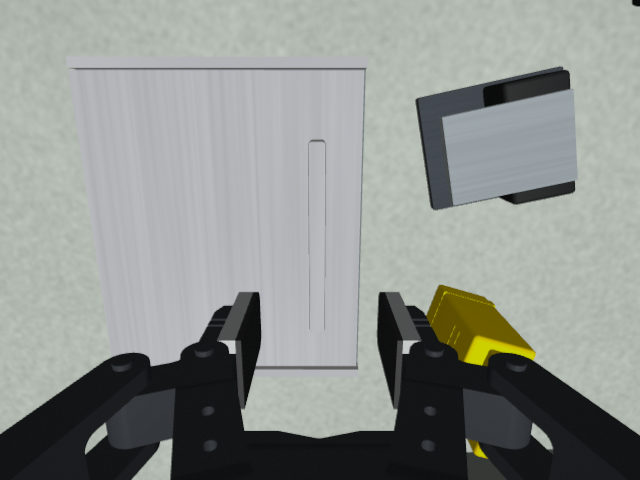

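The rib's centre is at wrist pixel (317,241), exactly as predicted, so I'll descend, pinch and pull.

Call:
{"name": "carry_out", "arguments": {"rows": [[[0,0,4,-0.1,0],[0,0,8,-0.1,0],[0,0,11,-0.1,0],[0,0,12,-0.1,0],[0,0,12,-0.1,0],[-1,0,12,-0.1,0],[-1,0,12,-0.1,0],[-1,0,12,-0.1,0],[-1,0,12,-0.1,0],[-1,0,12,-0.1,0],[-1,0,12,-0.1,0]]]}}

```text
time_s: 2.37
tool_pos: [0.619, -0.2832, 0.163]
orientation: [0.708, 0.02, -0.019, -0.706]
ft_force: [-12.0, -0.5, 10.8]
gripper_width: 0.0082
```

```bash
python3 - <<'E'
from h import *
o=robot.get_obs(); p=o['tool_pos']
plan(p[0]-.103*.9981,p[1]-.103*.061,p[2],3.5); print(o['gripper_width'],o['ft_force'])
E
```

```text
t 2.37 cur [ 0.619  -0.2832  0.163 ] jaw 3.19 tilt [ 0.001 -0.002 -1.   ] j6 -0.52 | shift cm [-1.03e+01 -1.00e-02 -6.00e-02] turn -0.005 alt 3.136
0.008218909738277049 [-12.04429262  -0.49551226  10.75367919]
```

Call:
{"name": "carry_out", "arguments": {"rows": [[[-1,-1,-0.2,0,0],[-1,-2.2,-0.3,0,0],[-1,-3.4,-0.3,0,0],[-1,-4.6,-0.3,0,0],[-1,-5.8,-0.3,0,0],[-1,-7.0,-0.3,0,0],[-1,-8.2,-0.3,0,0],[-1,-9.2,-0.3,0,0],[-1,-10,-0.3,0,0],[-1,-10.3,-0.3,0,0],[-1,-10.3,-0.3,0,0],[-1,-10.3,-0.3,0,0]]]}}

```text
time_s: 3.37
tool_pos: [0.5159, -0.2889, 0.1631]
orientation: [0.707, 0.02, -0.02, -0.706]
ft_force: [-0.6, -8.0, -14.5]
gripper_width: 0.0082
```

Call:
{"name": "carry_out", "arguments": {"rows": [[[-1,0,0,0,0],[-1,0,0,0,0]]]}}

```text
time_s: 3.53
tool_pos: [0.5159, -0.2889, 0.1631]
orientation: [0.707, 0.02, -0.02, -0.706]
ft_force: [-1.9, -6.5, -14.2]
gripper_width: 0.0083
```

```bash
python3 - <<'E'
from h import *
import cv2
o=robot.get_obs(); print(o['tool_pos'],o['ft_force'],o['gripper_width'])
cv2.imwrite("pics/t2.png",eyes.read_camera('top'))
im=eyes.read_camera('wrist'); cv2.imwrite("pics/w2.png",im)
E
```

```text
[ 0.51591845 -0.28885801  0.16314205] [ -1.86625275  -6.5343888  -14.1561556 ] 0.008314846463615052
```

View pics/w2.png

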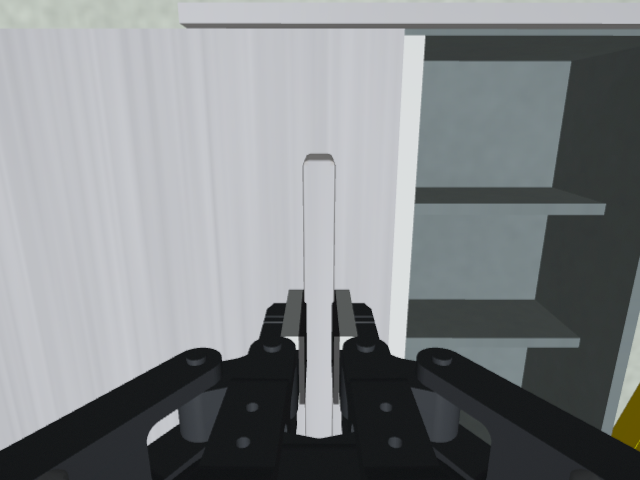

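Call:
{"name": "carry_out", "arguments": {"rows": [[[-0.3,0,0,0,0],[-0.3,0,0,0,0],[-0.3,0,0,0,0],[-0.3,0,0,0,0],[-0.3,0,-4,0,0],[-0.3,0,-8,0,0],[-0.3,0,-12,0,0],[-0.3,0,-12,0,0],[-0.3,0,-12,0,0]]]}}

```text
time_s: 4.38
tool_pos: [0.517, -0.2884, 0.2864]
orientation: [0.708, 0.021, -0.018, -0.706]
ft_force: [0.5, -0.3, -0.8]
gripper_width: 0.0301
```

```bash
python3 - <<'E'
from h import *
import cv2
o=robot.get_obs(); print(o['tool_pos'],o['ft_force'],o['gripper_width'])
c=eyes.calibration('wrist')
im=eyes.read_camera('wrist'); cv2.imwrite("pics/w3.png",im)
np.set_printoptions(precision=1,suppress=True)
u=np.array([np.cos(.061),np.sin(.061)]);v=np.array([-u[1],u[0]]);b=np.array([.5587,-.2887])
for nm,x,y,z in [('div-7',-.007,.09,.075),('div-7',-.007,-.09,.075),('edge-15',-.015,.09,.081),('edge-15',-.015,-.09,.081),('w1',.083,.099,.075),('wall12 far',.083,.033,.05),('wall12 near',-.007,.033,.05),('rib',-.043,.06,.106)]:
    print(nm,proj('wrist',[*(b+x*u+y*v),z],c))
plan(.4309,-.056,.25,-83.5+90)
E
```

```text
[ 0.51697013 -0.28843436  0.28636188] [ 0.50436601 -0.28855983 -0.82827454] 0.030091513559759565
div-7 [[370.1  88.7]]
div-7 [[363.  343.9]]
edge-15 [[358.3  88.2]]
edge-15 [[353.  348.3]]
w1 [[514.9  72.8]]
wall12 far [[488.  173.6]]
wall12 near [[363.6 174.3]]
rib [[312.8 140.7]]
t 4.43 cur [ 0.5 -0.3  0.3] jaw 3.22 tilt [ 0. -0. -1.] j6 -0.61 | shift cm [-7.3  3.4 23.7] turn -0.057 alt 3.084
```

View pics/w3.png

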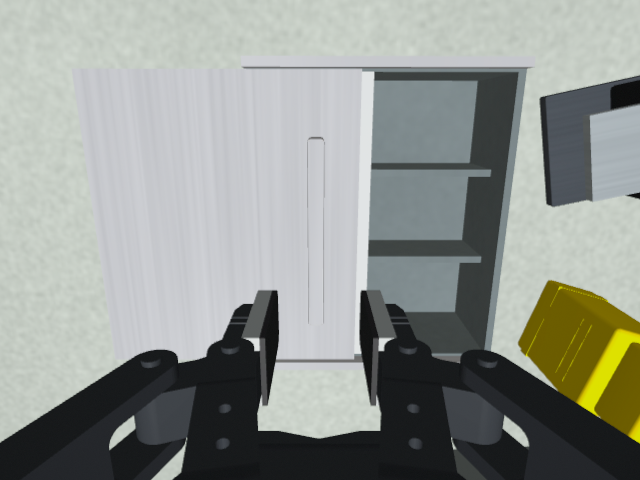

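The shutter edge sits on the divider: the visible white strip is about 12 px wide and I predicted 11.8 px, so travel is about 103 mm. Next I'll go to cartridge C, the one at top-view pixel (340,294).

```bash
python3 - <<'E'
from h import *
plan(.4309,-.056,.25,97.4)
E
```

```text
t 4.43 cur [ 0.5166 -0.2882  0.284 ] jaw 3.22 tilt [ 0.002 -0.001 -1.   ] j6 -0.61 | shift cm [-7.26  3.36 23.67] turn 1.498 alt -1.644
```

Call:
{"name": "carry_out", "arguments": {"rows": [[[0.3,-7.3,3.4,23.7,1.5],[0.3,-7.3,3.4,23.7,1.5],[0.3,-7.3,3.4,23.7,1.5],[0.3,-7.3,3.4,23.7,1.5],[0.3,-7.3,3.4,23.7,1.5],[0.3,-7.3,3.4,23.7,1.5],[0.3,-7.3,3.4,23.7,1.5],[0.3,-7.3,3.4,23.7,1.5],[0.3,-7.3,3.4,23.7,1.5],[0.3,-7.3,3.4,23.7,1.5],[0.3,-7.3,3.4,23.7,1.5],[0.3,-7.3,3.4,23.7,1.5]]]}}

```text
time_s: 5.43
tool_pos: [0.4299, -0.0555, 0.2476]
orientation: [0.535, -0.464, 0.462, -0.534]
ft_force: [0.2, -0.5, -0.2]
gripper_width: 0.0556
```

Call:
{"name": "carry_out", "arguments": {"rows": [[[0.3,0,0,0,0],[0.3,0,0,0,0],[0.3,0,0,0,0]]]}}

```text
time_s: 5.68
tool_pos: [0.4301, -0.0557, 0.2483]
orientation: [0.537, -0.46, 0.46, -0.537]
ft_force: [0.1, 0.0, -0.2]
gripper_width: 0.0553
```

```bash
python3 - <<'E'
from h import *
import cv2
plan(.4309,-.056,.173,97.4)
c=eyes.calibration('wrist')
cv2.imwrite("pics/w4.png",eyes.read_camera('wrist'))
a=np.radians(7.4);l=np.array([np.cos(a),np.sin(a)])
for s in (.03,0,-.03): print(proj('wrist',[*(np.array([.4309,-.056])+s*l),.131],c))
E
```

```text
t 5.68 cur [ 0.4301 -0.0557  0.2483] jaw -81.2 tilt [-0.001  0.    -1.   ] j6 1.23 | shift cm [0.05 7.53 0.08] turn 0.025 alt -3.117
[[324.58615487 208.4101176 ]]
[[322.75386074 270.82343993]]
[[321.06724906 328.2743902 ]]
```

View pics/w4.png

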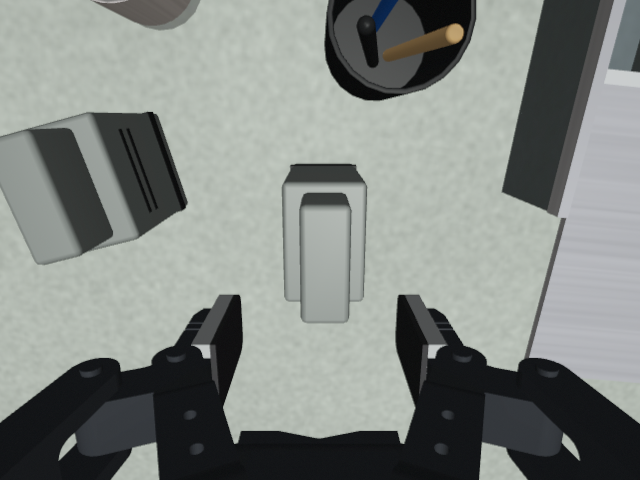

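The fin is at columns 300–350 and rows 205–322, lined up with the jaws and offset by about 2 mm. I'll descend and grip.

Call:
{"name": "carry_out", "arguments": {"rows": [[[0.3,0.2,4,0.2,0],[0.3,0.2,7.5,0.2,0],[0.3,0.2,7.5,0.2,0],[0.3,0.2,7.5,0.2,0],[-1,0.2,7.5,0.2,0],[-1,0.2,7.5,0.2,0],[-1,0.2,7.5,0.2,0],[-1,0.2,7.5,0.2,0],[-1,0.2,7.5,0.2,0],[-1,0.2,7.5,0.2,0],[-1,0.2,7.5,0.2,0]]]}}

```text
time_s: 6.65
tool_pos: [0.4333, -0.0576, 0.1762]
orientation: [-0.535, 0.46, -0.462, 0.536]
ft_force: [-0.5, -1.1, 7.6]
gripper_width: 0.0232
```

Call:
{"name": "carry_out", "arguments": {"rows": [[[-1,0,-2,0,0],[-1,0,-5,0,0],[-1,0,-8,0,0],[-1,0,-10,0,0],[-1,0,-11,0,0],[-1,0,-11,0,0],[-1,0,-11,0,0],[-1,0,-11,0,0],[-1,0,-11,0,0]]]}}

```text
time_s: 7.4
tool_pos: [0.4323, -0.0573, 0.2824]
orientation: [0.536, -0.462, 0.461, -0.536]
ft_force: [-0.0, 0.5, -2.4]
gripper_width: 0.0233
```

```bash
cat >> h.py <<'E'
def weigh(n=6):
    F=[]
    for i in range(n):
        o=robot.get_obs(); F.append(o['ft_force']); eyes.read_camera('top')
    F=np.array(F); print('t',round(o['time_s'],2),'F mean',F.mean(0).round(2),'z std',F[:,2].std().round(2),'z all',F[:,2].round(2),'w',o['gripper_width'],'pos',o['tool_pos'].round(4))
E
python3 -c "
from h import *
weigh()"
```

```text
t 7.65 F mean [ 0.02 -0.13 -2.38] z std 0.54 z all [-2.45 -3.23 -1.99 -1.5  -2.68 -2.44] w 0.022787860937604622 pos [ 0.4325 -0.0574  0.2834]
```

Force z dropped by only about 1.9 N, so cartridge C is light, roughly 0.2–0.25 kg, and goes in a bay. I'll use the far bay (−y) first so that later ones don't have to pass over it.

```bash
python3 - <<'E'
from h import *
plan(.45,-.25,.318,93.6)
plan(.600,-.352,.318,93.6)
print(ray('top',[(487,145),(475,170)],.131))
E
```

```text
t 7.7 cur [ 0.4325 -0.0574  0.2836] jaw -81.45 tilt [-0.  0. -1.] j6 1.23 | shift cm [19.31 -3.44 -1.14] turn 0.086 alt -3.055
t 7.7 cur [ 0.4325 -0.0574  0.2836] jaw -81.45 tilt [-0.  0. -1.] j6 1.23 | shift cm [31.62 -3.45 12.18] turn 0.086 alt -3.055
[[ 0.74448122 -0.36032237]
 [ 0.69024253 -0.3334512 ]]
```

Call:
{"name": "carry_out", "arguments": {"rows": [[[-1,2,-2,-0.5,0.02],[-1,5,-3.4,-1,0.05],[-1,9,-3.4,-1.1,0.086],[-1,13,-3.4,-1.1,0.086],[-1,17,-3.4,-1.1,0.086],[-1,21,-3.4,0,0.086],[-1,24.5,-3.4,2,0.086],[-1,27.5,-3.4,5,0.086],[-1,30,-3.4,8,0.086],[-1,31.3,-3.4,11,0.086],[-1,31.6,-3.4,12.2,0.086],[-1,31.6,-3.4,12.2,0.086]]]}}

```text
time_s: 8.7
tool_pos: [0.6024, -0.3523, 0.3159]
orientation: [0.516, -0.485, 0.483, -0.516]
ft_force: [-0.7, 0.0, -2.9]
gripper_width: 0.023
```

Call:
{"name": "carry_out", "arguments": {"rows": [[[-1,0,0,0,0],[-1,0,0,0,0]]]}}

```text
time_s: 8.87
tool_pos: [0.5997, -0.3516, 0.3177]
orientation: [0.516, -0.484, 0.484, -0.516]
ft_force: [-0.7, -0.4, -2.4]
gripper_width: 0.023
```

```bash
python3 - <<'E'
from h import *
import cv2
plan(.600,-.352,.18,93.6)
cv2.imwrite("pics/w5.png",eyes.read_camera('wrist'))
im=eyes.read_camera('scene'); cv2.imwrite("pics/s5.png",cv2.resize(im[130:290,150:310],None,fx=3.7,fy=3.7,interpolation=cv2.INTER_CUBIC))
weigh(3)
E
```

```text
t 8.87 cur [ 0.5997 -0.3516  0.3177] jaw -86.37 tilt [-0.  0. -1.] j6 0.94 | shift cm [ 0.04 13.77  0.03] turn 0.0 alt -3.141
t 9.07 F mean [ 0.25  0.07 -2.47] z std 0.66 z all [-2.98 -1.53 -2.91] w 0.023239928840651167 pos [ 0.5996 -0.3516  0.3185]
```

View pics/w5.png

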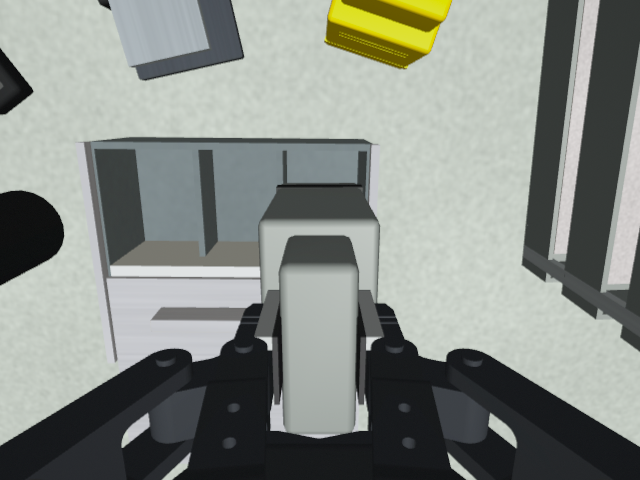

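View pics/s5.png

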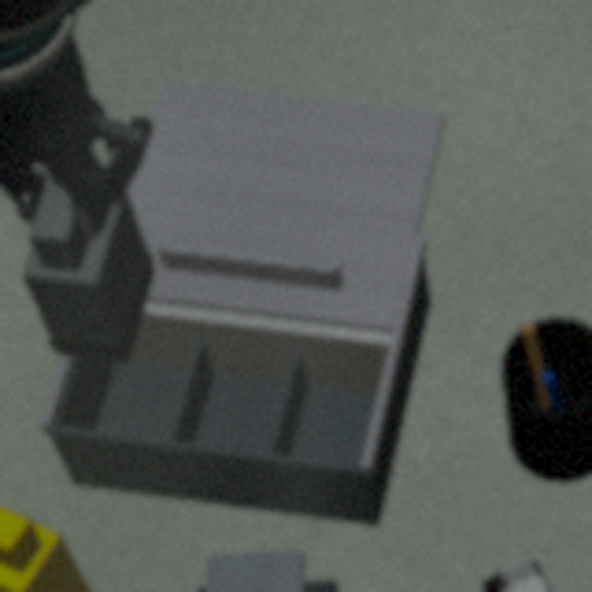

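```bash
python3 - <<'E'
from h import *
np.set_printoptions(precision=4,suppress=True)
q=ray('wrist',[(79,142),(379,142)],.075); print(q,np.linalg.norm(q[0]-q[1]),np.degrees(np.arctan2(*(q[0]-q[1])[::-1]))-90)
print('div front edge', ray('wrist',[(111,268),(258,268)],.075))
q=ray('wrist',[(206,152),(285,152),(205,255)],.05); print('walls',q)
q=ray('wrist',[(319.5,320)],.134+.14); print(q)
# cart body bottom far edge etc
E
```

```text
[[ 0.6414 -0.1736]
 [ 0.6552 -0.3904]] 0.2172125956170565 3.632667439521825
div front edge [[ 0.5454 -0.1899]
 [ 0.5527 -0.3053]]
walls [[ 0.6377 -0.2589]
 [ 0.6417 -0.3209]
 [ 0.5522 -0.2573]]
[[ 0.6118 -0.3496]]
```

Call:
{"name": "carry_out", "arguments": {"rows": [[[-1,0.1,2,0,0],[-1,0.1,4,0,0],[-1,0.1,6,0,0],[-1,0.1,7.5,0,0],[-1,0.1,9,0,0],[-1,0.1,10.5,0,0],[-1,0.1,11.5,0,0],[-1,0.1,11.5,0,0]]]}}

```text
time_s: 9.78
tool_pos: [0.5997, -0.3525, 0.2003]
orientation: [0.516, -0.485, 0.483, -0.515]
ft_force: [0.4, 0.5, -3.9]
gripper_width: 0.0233
```

```bash
python3 - <<'E'
from h import *
import cv2
weigh(2)
cv2.imwrite("pics/w6.png",eyes.read_camera('wrist'))
im=eyes.read_camera('scene'); cv2.imwrite("pics/s6.png",cv2.resize(im[130:290,150:310],None,fx=3.7,fy=3.7,interpolation=cv2.INTER_CUBIC))
E
```

```text
t 9.83 F mean [ 0.17 -0.3  -2.96] z std 0.94 z all [-3.91 -2.02] w 0.02325824131607697 pos [ 0.6    -0.3526  0.2019]
```

View pics/s6.png

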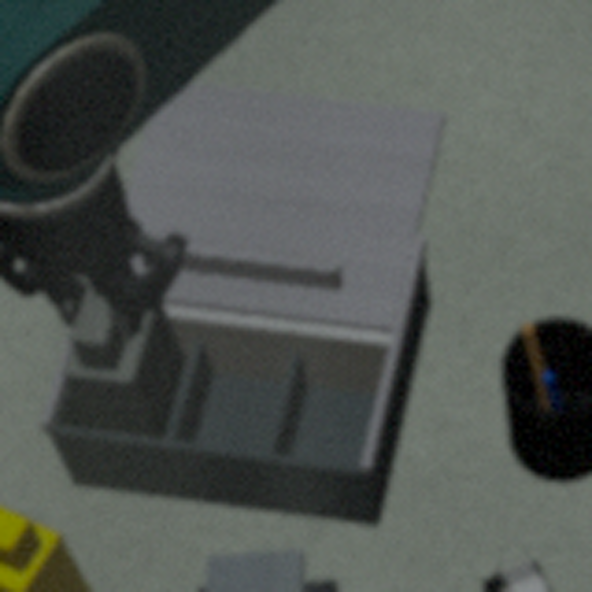

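The cartridge is inside the far bay with no side force, so I'll lower it the last 2 cm, release and retreat.

Call:
{"name": "carry_out", "arguments": {"rows": [[[-1,0,0.6,0,0],[-1,0,1.2,0,0],[-1,0,1.6,0,0],[-1,0,1.9,0,0],[-1,0,2.0,0,0],[-1,0,2.1,0,0],[-1,0,2.1,0,0]]]}}

```text
time_s: 10.57
tool_pos: [0.6002, -0.3527, 0.1818]
orientation: [-0.516, 0.484, -0.484, 0.516]
ft_force: [-0.6, 0.5, -2.6]
gripper_width: 0.0226
```

Call:
{"name": "carry_out", "arguments": {"rows": [[[-1,0,0.2,0,0],[-1,0,0.4,0,0],[-1,0,0.4,0,0]]]}}

```text
time_s: 10.82
tool_pos: [0.6006, -0.353, 0.1813]
orientation: [-0.515, 0.483, -0.485, 0.516]
ft_force: [-8.8, 3.4, 20.9]
gripper_width: 0.0229
```

Contact with the floor is felt, so I'll back off 2 mm and release.

Call:
{"name": "carry_out", "arguments": {"rows": [[[-1,0,-0.2,0,0],[-0.15,0,-0.2,0,0],[-0.15,0,-0.2,0,0],[-0.15,0,-0.2,0,0],[-0.15,0,-0.2,0,0],[-0.15,0,-3,0,0],[-0.15,0,-6,0,0],[-0.15,0,-10,0,0],[-0.15,0,-13.5,0,0],[-0.15,0,-13.5,0,0]]]}}

```text
time_s: 11.65
tool_pos: [0.601, -0.3532, 0.3215]
orientation: [-0.515, 0.481, -0.487, 0.516]
ft_force: [0.2, -0.3, 0.3]
gripper_width: 0.0364
```

```bash
python3 - <<'E'
from h import *
import cv2
weigh(2)
im=eyes.read_camera('wrist'); cv2.imwrite("pics/w7.png",im)
plan(.4412,.0787,.318,113.5)
E
```

```text
t 11.7 F mean [0.23 0.06 0.04] z std 0.3 z all [ 0.34 -0.25] w 0.036225408314974096 pos [ 0.6008 -0.3531  0.3176]
t 11.8 cur [ 0.6002 -0.3527  0.3125] jaw -86.38 tilt [-0.  0. -1.] j6 0.94 | shift cm [-44.06  -0.55 -13.14] turn -0.347 alt 2.795
```

View pics/w7.png

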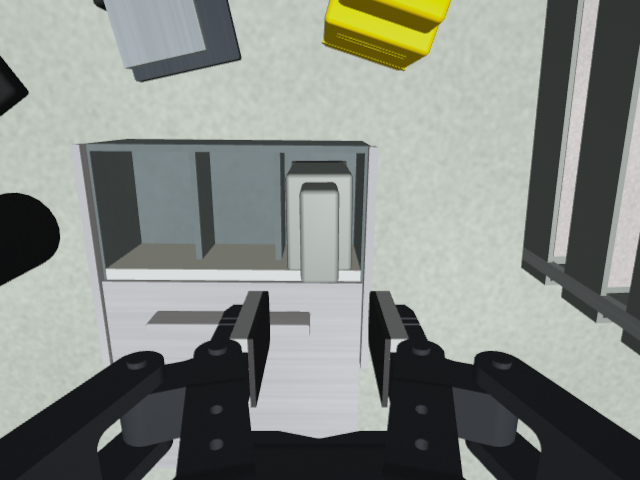

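Cartridge C stands in the far bay with its fin at (320,230). Next is B, at top-view pixel (276,288).

Call:
{"name": "carry_out", "arguments": {"rows": [[[0.3,-4,0,-1.2,-0.1],[0.3,-8,0,-2.4,-0.2],[0.3,-12,0,-3.6,-0.3],[0.3,-16,0,-4.8,-0.35],[0.3,-20,0,-6,-0.35],[0.3,-24,0,-7.2,-0.35],[0.3,-28,0,-8.4,-0.35],[0.3,-32,0,-9.6,-0.35],[0.3,-36,0,-10.8,-0.35],[0.3,-40,2,-12,-0.35],[0.3,-43,4,-13,-0.35],[0.3,-44,6.2,-13,-0.35]]]}}

```text
time_s: 12.8
tool_pos: [0.4406, 0.0812, 0.2491]
orientation: [-0.592, 0.387, -0.386, 0.592]
ft_force: [0.3, -0.2, 0.1]
gripper_width: 0.0555
```

Call:
{"name": "carry_out", "arguments": {"rows": [[[0.3,0,0,0,0],[0.3,0,0,0,0],[0.3,0,0,0,0],[0.3,0,0,0,0]]]}}

```text
time_s: 13.13
tool_pos: [0.4433, 0.0773, 0.2518]
orientation: [-0.592, 0.387, -0.387, 0.592]
ft_force: [0.8, -0.7, 0.5]
gripper_width: 0.0557
```

```bash
python3 - <<'E'
from h import *
import cv2
plan(.4412,.0787,.173,113.5)
c=eyes.calibration('wrist')
cv2.imwrite("pics/w8.png",eyes.read_camera('wrist'))
a=np.radians(23.5);l=np.array([np.cos(a),np.sin(a)])
for s in (.03,0,-.03): print(proj('wrist',[*(np.array([.4412,.0787])+s*l),.131],c))
weigh(2)
E
```

```text
t 13.13 cur [0.4433 0.0773 0.2518] jaw -66.4 tilt [ 0.001 -0.    -1.   ] j6 1.27 | shift cm [-0.21  7.88 -0.14] turn 0.002 alt -3.14
[[316.63712027 212.28325649]]
[[316.58156946 273.35151793]]
[[316.53032945 329.68081483]]
t 13.23 F mean [-0.34 -0.03  0.44] z std 0.03 z all [0.47 0.41] w 0.05560565856475345 pos [0.4432 0.0774 0.2517]
```

View pics/w8.png

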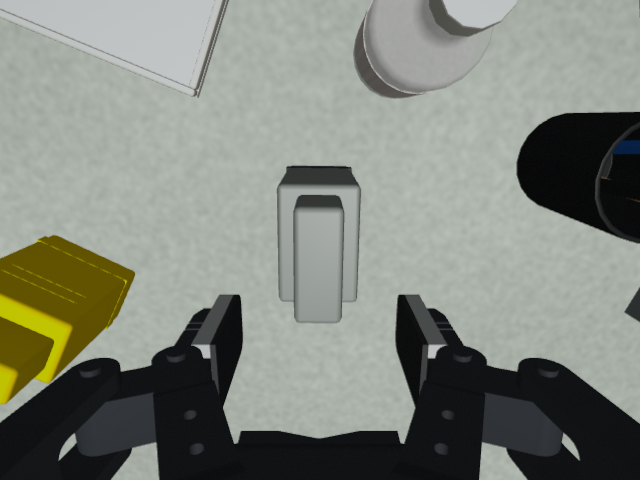

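The fin is at columns 294–343 and rows 207–322, centred and aligned with the jaws. I'll grip and lift it.

Call:
{"name": "carry_out", "arguments": {"rows": [[[0.3,0,4,0.3,0],[0.3,0,7.6,0.3,0],[0.3,0,7.6,0.3,0],[-1,0,7.6,0.3,0],[-1,0,7.6,0.3,0],[-1,0,7.6,0.3,0],[-1,0,7.6,0.3,0],[-1,0,7.6,0.3,0],[-1,0,7.6,0.3,0],[-1,0,7.6,0.3,0]]]}}

```text
time_s: 14.12
tool_pos: [0.4465, 0.0793, 0.1777]
orientation: [-0.591, 0.386, -0.388, 0.593]
ft_force: [1.2, -2.0, 8.3]
gripper_width: 0.0229
```

Call:
{"name": "carry_out", "arguments": {"rows": [[[-1,0,-2,0,0],[-1,0,-5,0,0],[-1,0,-8,0,0],[-1,0,-11,0,0],[-1,0,-13,0,0],[-1,0,-14,0,0],[-1,0,-14,0,0],[-1,0,-14,0,0],[-1,0,-14,0,0],[-1,0,-14,0,0]]]}}

```text
time_s: 14.95
tool_pos: [0.4452, 0.0793, 0.3133]
orientation: [0.592, -0.387, 0.386, -0.591]
ft_force: [-0.1, -0.2, -6.1]
gripper_width: 0.0231
```

```bash
python3 -c "
from h import *
weigh(8)
plan(.5295,.3709,.3147,91.7)
plan(.45,.24,.3147,91.7)
plan(.595,-.2875,.3147,93.6)"
```

```text
t 15.3 F mean [-0.12  0.29 -5.95] z std 0.38 z all [-6.15 -5.73 -6.59 -5.7  -5.77 -5.41 -5.83 -6.46] w 0.023745389007831765 pos [0.4454 0.0794 0.3147]
t 15.35 cur [0.4455 0.0794 0.3148] jaw -66.33 tilt [-0.  0. -1.] j6 1.28 | shift cm [-2.332e+01  1.000e-02  1.940e+01] turn 0.384 alt -2.758
t 15.35 cur [0.4455 0.0794 0.3148] jaw -66.33 tilt [-0.  0. -1.] j6 1.28 | shift cm [-1.453e+01  1.000e-02  6.870e+00] turn 0.384 alt -2.758
t 15.35 cur [0.4455 0.0794 0.3148] jaw -66.33 tilt [-0.  0. -1.] j6 1.28 | shift cm [ 3.961e+01  1.000e-02 -1.040e+00] turn 0.35 alt -2.791
```

C read about −2.4 N. B reads −5.95 N, so it weighs about 0.6 kg, inside the band where either place will do. I'm choosing the tray.

Call:
{"name": "carry_out", "arguments": {"rows": [[[-1,-1.5,0,1,0.04],[-1,-4,0,3,0.1],[-1,-7,0,5.5,0.2],[-1,-10,0,8,0.3],[-1,-13,0,10.8,0.38],[-1,-16,0,13.5,0.384],[-1,-18.5,0,16,0.384],[-1,-20.5,0,17.8,0.384],[-1,-21.6,0,18.6,0.384],[-1,-21.6,0,18.6,0.384],[-1,-21.6,0,18.6,0.384]]]}}

```text
time_s: 16.27
tool_pos: [0.529, 0.3522, 0.3143]
orientation: [0.508, -0.492, 0.492, -0.507]
ft_force: [1.0, -0.1, -6.0]
gripper_width: 0.0231
```

```bash
python3 - <<'E'
from h import *
import cv2
plan(.529,.3516,.1827,91.7)
c=eyes.calibration('wrist')
np.set_printoptions(precision=1,suppress=True)
weigh(3)
cv2.imwrite("pics/w9.png",eyes.read_camera('wrist'))
u=np.array([np.cos(.03),np.sin(.03)]);v=np.array([-u[1],u[0]]);b=np.array([.5305,.3016])
for x,y in [(.05,.11),(.05,-.11),(-.05,-.11)]: print(proj('wrist',[*(b+x*u+y*v),.015],c))
E
```

```text
t 16.27 cur [0.529  0.3522 0.3143] jaw -88.28 tilt [-0.001 -0.001 -1.   ] j6 2.09 | shift cm [5.000e-02 1.316e+01 1.000e-02] turn 0.0 alt -3.141
t 16.37 F mean [ 0.3 -0.6 -5.8] z std 0.14 z all [-6.  -5.8 -5.7] w 0.022791320216903672 pos [0.5 0.4 0.3]
[[250.7 141.2]]
[[508.8 141.3]]
[[495.3 252.9]]
```

View pics/w9.png

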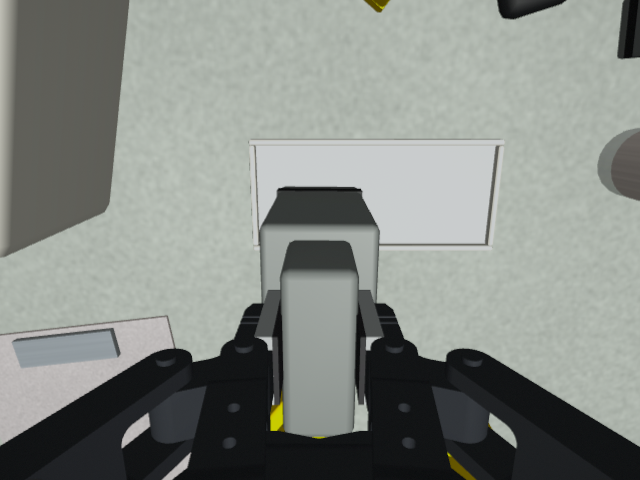

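The tray corners are at (249,140), (503,140) and (492,249), which puts the tray about 3 mm further out in +x and +y than estimated. I'll lower the cartridge with a 2 mm correction.

Call:
{"name": "carry_out", "arguments": {"rows": [[[-1,-0.2,2,0.2,0],[-1,-0.2,5,0.2,0],[-1,-0.2,8,0.2,0],[-1,-0.2,10.5,0.2,0],[-1,-0.2,12,0.2,0],[-1,-0.2,12.6,0.2,0],[-1,-0.2,12.9,0.2,0],[-1,-0.2,13.1,0.2,0],[-1,-0.2,13.1,0.2,0]]]}}

```text
time_s: 17.22
tool_pos: [0.5314, 0.3541, 0.1852]
orientation: [-0.507, 0.493, -0.493, 0.508]
ft_force: [0.5, -0.4, -5.6]
gripper_width: 0.0229
```

Call:
{"name": "carry_out", "arguments": {"rows": [[[-1,0,0.15,0,0],[-1,0,0.3,0,0],[-1,0,0.3,0,0]]]}}

```text
time_s: 17.47
tool_pos: [0.5315, 0.3543, 0.1827]
orientation: [-0.506, 0.492, -0.493, 0.508]
ft_force: [0.0, 0.8, 3.0]
gripper_width: 0.0229
```

Call:
{"name": "carry_out", "arguments": {"rows": [[[0,0,0,0,0],[0,0,0,0,0],[0,0,0,0,0],[0,0,0,0,0],[0,0,-3,0,0],[0,0,-7,0,0],[0,0,-11,0,0],[0,0,-13,0,0],[0,0,-13,0,0],[0,0,-13,0,0]]]}}

```text
time_s: 18.3
tool_pos: [0.5312, 0.354, 0.3122]
orientation: [-0.506, 0.492, -0.493, 0.508]
ft_force: [-0.4, -0.1, -0.7]
gripper_width: 0.043
```

```bash
python3 - <<'E'
from h import *
import cv2
weigh(8)
cv2.imwrite("pics/w10.png",eyes.read_camera('wrist'))
plan(.68,.073,.318,5.5)
E
```

```text
t 18.65 F mean [ 0.08  0.35 -0.06] z std 0.69 z all [-0.65 -0.76 -0.23 -0.92  0.68 -0.    0.18  1.22] w 0.04269206997185637 pos [0.5309 0.3539 0.3099]
t 18.75 cur [0.531  0.3539 0.3104] jaw -88.32 tilt [-0.001 -0.    -1.   ] j6 2.09 | shift cm [28.52 -0.76 14.08] turn 1.504 alt -1.638
```

View pics/w10.png

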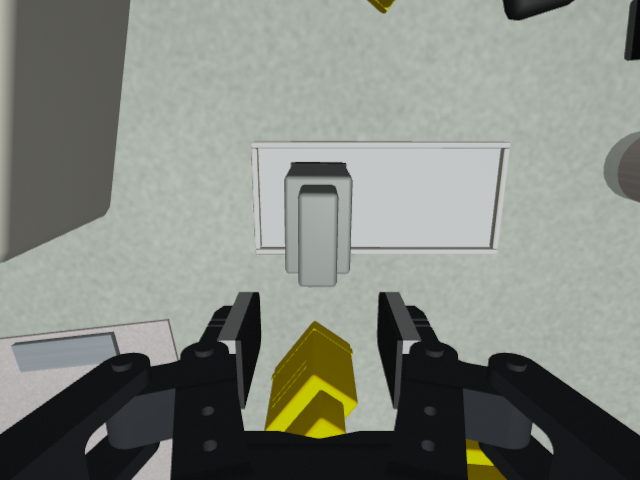

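B stands in the tray with its fin at (318,235). The free baseline is about 0 N, which puts B at roughly 0.6 kg, so the tray is fine. Next is A, at top-view pixel (281,181).

Call:
{"name": "carry_out", "arguments": {"rows": [[[0,2.6,-0.7,1.3,-0.12],[0,5.2,-0.7,2.6,-0.24],[0,7.8,-0.7,3.9,-0.36],[0,10.4,-0.7,5.2,-0.48],[0,13,-0.7,6.5,-0.6],[0,15.6,-0.7,7.8,-0.72],[0,18.2,-0.7,9,-0.84],[0,20.8,-0.7,10.3,-0.96],[0,23.4,-0.7,11.6,-1.08],[0,26,-0.7,13,-1.2],[0,28.4,-0.7,14.3,-1.32],[0,28.4,-0.7,14.3,-1.44]]]}}

```text
time_s: 19.75
tool_pos: [0.6838, 0.0703, 0.3171]
orientation: [0.707, -0.035, 0.035, -0.706]
ft_force: [0.4, 0.9, -0.3]
gripper_width: 0.0426
```

Call:
{"name": "carry_out", "arguments": {"rows": [[[0,0,0,0,-0.12],[0,0,0,0,-0.2],[0,0,0,0,-0.2],[0,0,0,0,-0.2]]]}}

```text
time_s: 20.08
tool_pos: [0.6822, 0.0742, 0.3178]
orientation: [0.706, 0.034, -0.034, -0.706]
ft_force: [-0.1, 0.2, -1.0]
gripper_width: 0.0426
```

```bash
python3 - <<'E'
from h import *
import cv2
plan(.6779,.0731,.25,5.5)
c=eyes.calibration('wrist')
cv2.imwrite("pics/w11.png",eyes.read_camera('wrist'))
a=np.radians(95.5);l=np.array([np.cos(a),np.sin(a)])
for s in (.03,0,-.03): print(proj('wrist',[*(np.array([.6779,.0731])+s*l),.131],c))
E
```

```text
t 20.08 cur [0.6822 0.0742 0.3178] jaw 5.48 tilt [-0. -0. -1.] j6 -0.02 | shift cm [-0.44  6.78 -0.07] turn -0.0 alt 3.141
[[309.73656897 187.79182188]]
[[310.01356155 235.10553742]]
[[310.27395904 279.58460812]]
```

View pics/w11.png

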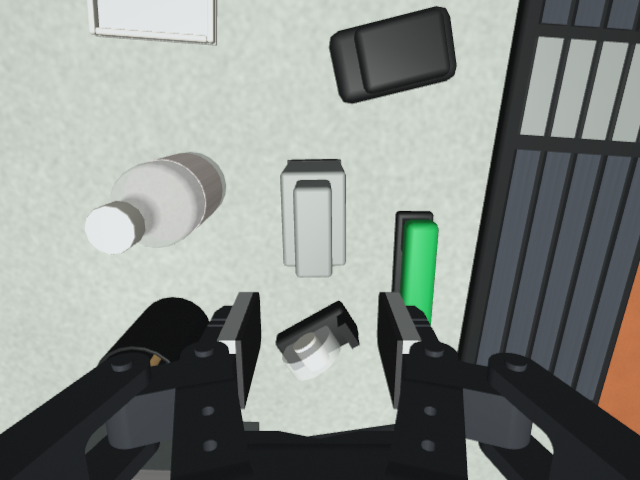

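The fin is at columns 294–331 and rows 187–276. The sanitizer at (130,210) is clear of the fingers. I'll descend.

Call:
{"name": "carry_out", "arguments": {"rows": [[[0,-0.3,4,0.2,0],[0,-0.3,8,0.2,0],[0,-0.3,12,0.2,0],[0,-0.3,14.1,0.2,0],[0,-0.3,14.1,0.2,0],[-1,-0.3,14.1,0.2,0],[-1,-0.3,14.1,0.2,0],[-1,-0.3,14.1,0.2,0],[-1,-0.3,14.1,0.2,0],[-1,-0.3,14.1,0.2,0],[-1,-0.3,14.1,0.2,0]]]}}

```text
time_s: 21.05
tool_pos: [0.6795, 0.076, 0.1787]
orientation: [-0.706, -0.036, 0.034, 0.706]
ft_force: [-1.3, 0.1, 7.0]
gripper_width: 0.0229
```

Call:
{"name": "carry_out", "arguments": {"rows": [[[-1,0,-2,0,0],[-1,0,-5,0,0],[-1,0,-8,0,0],[-1,0,-11,0,0],[-1,0,-13,0,0],[-1,0,-14,0,0],[-1,0,-14,0,0],[-1,0,-14,0,0],[-1,0,-14,0,0],[-1,0,-14,0,0]]]}}

```text
time_s: 21.88
tool_pos: [0.6788, 0.0759, 0.3147]
orientation: [0.706, 0.034, -0.036, -0.706]
ft_force: [-0.4, 0.3, -4.1]
gripper_width: 0.0232
```

```bash
python3 -c "
from h import *
weigh(8)
plan(.599,-.2875,.3147,93.6)
plan(.535,.254,.3147,91.7)"
```

```text
t 22.23 F mean [ 0.09 -0.09 -4.15] z std 0.33 z all [-4.12 -4.56 -4.5  -3.79 -4.57 -3.88 -4.12 -3.7 ] w 0.02296048303912264 pos [0.679  0.0759 0.3167]
t 22.28 cur [0.679  0.0759 0.3169] jaw 5.64 tilt [-0.  0. -1.] j6 -0.02 | shift cm [-11.54   0.21 -35.38] turn -1.535 alt 1.606
t 22.28 cur [0.679  0.0759 0.3169] jaw 5.64 tilt [-0.  0. -1.] j6 -0.02 | shift cm [-12.59   0.22  19.13] turn -1.502 alt 1.64
```

A reads −4.15 N, about 0.42 kg, so it goes in a bay. I'll use bay +y: carry along −y first to stay clear of the sanitizer, then go in.

Call:
{"name": "carry_out", "arguments": {"rows": [[[-1,0,0,-1,0.06],[-1,0,0,-3,0.18],[-1,0,0,-6,0.3],[-1,0,0,-9,0.42],[-1,0,0,-12,0.54],[-1,-1,0,-15,0.66],[-1,-3,0,-18,0.78],[-1,-5,0,-21,0.9],[-1,-7,0,-24,1.02],[-1,-9,0,-26.5,1.14],[-1,-10.5,0,-28,1.26],[-1,-11.3,0,-28.8,1.38]]]}}

```text
time_s: 23.28
tool_pos: [0.5934, -0.2239, 0.3172]
orientation: [0.565, -0.425, 0.425, -0.565]
ft_force: [0.6, 0.5, -3.9]
gripper_width: 0.0227
```

Call:
{"name": "carry_out", "arguments": {"rows": [[[-1,0,0,0,0.12],[-1,0,0,0,0.22],[-1,0,0,0,0.22],[-1,0,0,0,0.22],[-1,0,0,0,0.22]]]}}

```text
time_s: 23.7
tool_pos: [0.595, -0.2216, 0.3169]
orientation: [0.518, -0.481, 0.481, -0.518]
ft_force: [0.4, 0.1, -3.7]
gripper_width: 0.023
```

```bash
python3 - <<'E'
from h import *
import cv2
plan(.595,-.2215,.1837,93.6)
c=eyes.calibration('wrist')
cv2.imwrite("pics/w12.png",eyes.read_camera('wrist'))
u=np.array([np.cos(.062),np.sin(.062)]);v=np.array([-u[1],u[0]]);b=np.array([.5595,-.289])
for nm,x,y,z in [('div edge',-.007,.09,.075),('div edge',-.007,-.09,.075),('FL',.088,.104,.075),('FR',.088,-.104,.075),('w12 near',-.007,.033,.05),('w23 near',-.007,-.033,.05),('w12far',.07,.033,.05)]:
    print(nm,proj('wrist',[*(b+x*u+y*v),z],c).round(1))
weigh(2)
E
```

```text
t 23.7 cur [ 0.595  -0.2216  0.3169] jaw -85.82 tilt [-0.  0. -1.] j6 1.1 | shift cm [-1.000e-02  1.332e+01  0.000e+00] turn 0.01 alt -3.131
div edge [[288.2 271.4]]
div edge [[517.3 273.9]]
FL [[267.7 147.7]]
FR [[555.  151.1]]
w12 near [[358.  261.7]]
w23 near [[436.3 262.5]]
w12far [[361.6 169.7]]
t 23.8 F mean [ 0.53 -0.22 -3.73] z std 0.28 z all [-3.45 -4.02] w 0.02282359639542482 pos [ 0.595  -0.2216  0.3169]
```

View pics/w12.png

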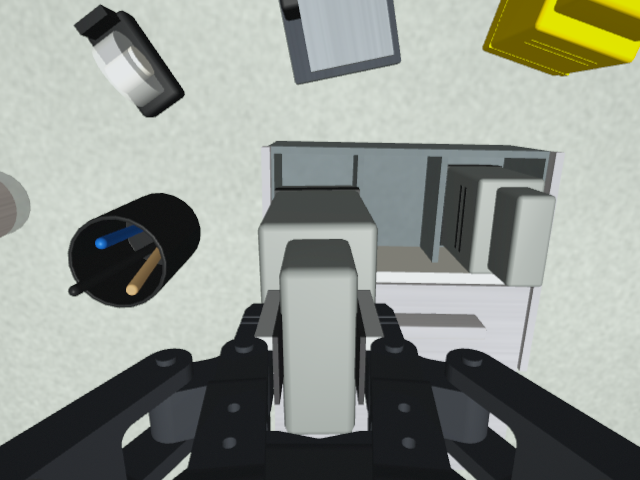

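Call:
{"name": "carry_out", "arguments": {"rows": [[[-1,-0.1,2,0,0.01],[-1,-0.1,4,0,0.01],[-1,-0.1,6,0,0.01],[-1,-0.1,7.5,0,0.01],[-1,-0.1,9,0,0.01],[-1,-0.1,10.5,0,0.01],[-1,-0.1,11.8,0,0.01],[-1,-0.1,12.5,0,0.01],[-1,-0.1,13,0,0.01],[-1,-0.1,13,0,0.01]]]}}

```text
time_s: 24.68
tool_pos: [0.5947, -0.2207, 0.186]
orientation: [0.515, -0.485, 0.485, -0.514]
ft_force: [-0.3, 0.4, -4.5]
gripper_width: 0.0228
```

Call:
{"name": "carry_out", "arguments": {"rows": [[[-1,0,0.15,0,0],[-1,0,0.3,0,0],[-1,0,0.3,0,0]]]}}

```text
time_s: 24.93
tool_pos: [0.595, -0.2209, 0.1844]
orientation: [-0.514, 0.485, -0.485, 0.515]
ft_force: [-0.8, 0.7, -4.2]
gripper_width: 0.023
```

Call:
{"name": "carry_out", "arguments": {"rows": [[[-1,0,0.15,0,0],[-1,0,0.2,0,0],[-1,0,0.2,0,0]]]}}

```text
time_s: 25.18
tool_pos: [0.5952, -0.2208, 0.1837]
orientation: [-0.514, 0.484, -0.486, 0.515]
ft_force: [-2.8, 1.3, 7.6]
gripper_width: 0.0227
```

Contact with the floor is felt, so I'll release and retreat.

Call:
{"name": "carry_out", "arguments": {"rows": [[[-0.15,0,0,0,0],[-0.15,0,0,0,0],[-0.15,0,0,0,0],[-0.15,0,0,0,0],[-0.15,0,-3,0,0],[-0.15,0,-7,0,0],[-0.15,0,-11,0,0],[-0.15,0,-14,0,0],[-0.15,0,-14,0,0]]]}}

```text
time_s: 25.93
tool_pos: [0.5956, -0.2211, 0.3297]
orientation: [-0.513, 0.482, -0.488, 0.516]
ft_force: [0.3, 0.5, -0.2]
gripper_width: 0.0364
```

```bash
python3 - <<'E'
from h import *
import cv2
weigh(6)
cv2.imwrite("pics/w13.png",eyes.read_camera('wrist'))
E
```

```text
t 26.18 F mean [ 0.02  0.26 -0.67] z std 0.3 z all [-0.18 -0.51 -1.05 -0.88 -0.9  -0.5 ] w 0.03618457272732229 pos [ 0.5946 -0.2207  0.3203]
```

View pics/w13.png

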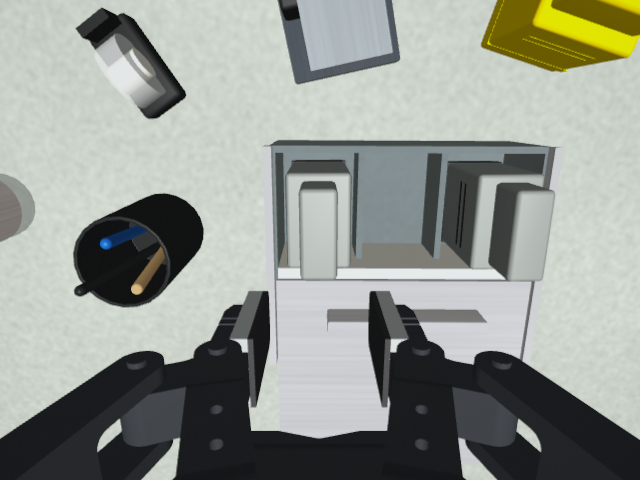

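A stands in bay +y with its fin at (318,230). I'll move the arm clear and check everything.

Call:
{"name": "carry_out", "arguments": {"rows": [[[-0.15,0,-3,-3,0],[-0.15,0,-6,-6,0],[-0.15,-3,-6,-9,0],[-0.15,-6,-6,-12,0],[-0.15,-9,-6,-15,0],[-0.15,-12,-6,-18,0],[-0.15,-15,-6,-20,0],[-0.15,-18,-6,-20,0],[-0.15,-18,-6,-20,0],[-0.15,-18,-6,-20,0]]]}}

```text
time_s: 27.12
tool_pos: [0.3842, -0.0519, 0.3818]
orientation: [-0.515, 0.484, -0.484, 0.515]
ft_force: [-0.1, 0.1, -0.1]
gripper_width: 0.0362
```

```bash
python3 - <<'E'
from h import *
import cv2
print(robot.get_obs()['tool_pos'])
cv2.imwrite("pics/t14.png",eyes.read_camera('top'))
cv2.imwrite("pics/s14.png",eyes.read_camera('scene'))
for n in 'ts':
    a=cv2.imread(f'pics/{n}14.png')
    cv2.imwrite(f'pics/{n}14c.png',cv2.resize(a[130:300,380:520] if n=='t' else a[130:290,150:310],None,fx=3.5,fy=3.5,interpolation=cv2.INTER_CUBIC))
E
```

```text
[ 0.38423312 -0.05192838  0.38176241]
```

View pics/t14.png

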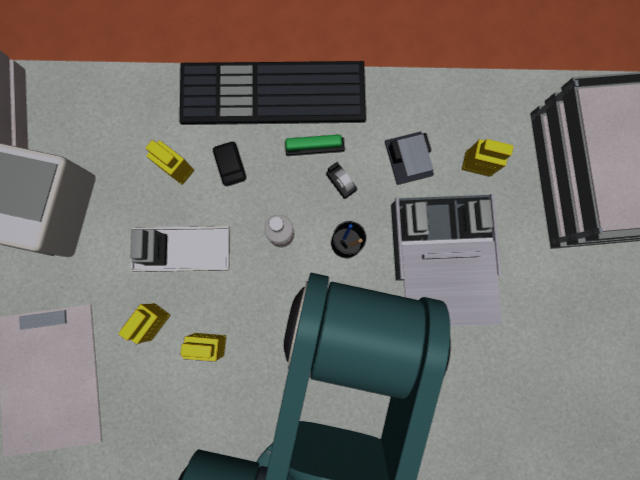

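View pics/s14c.png

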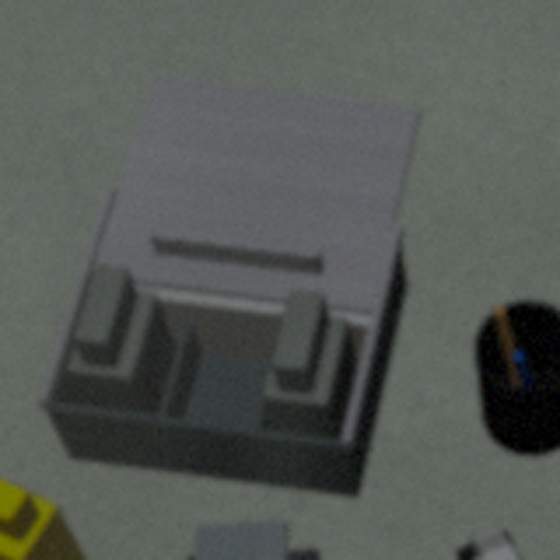

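View pics/t14c.png

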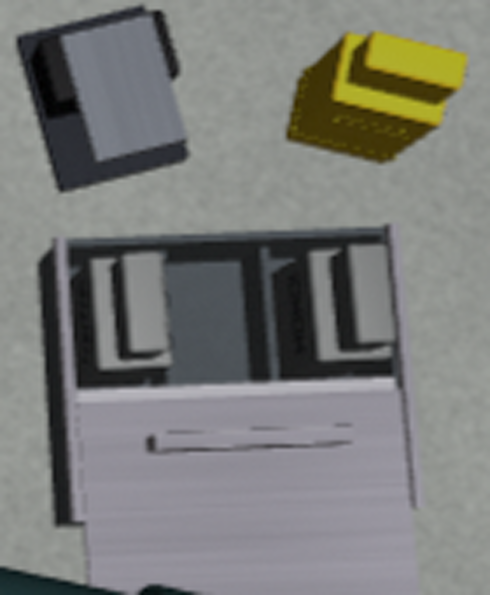

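```bash
python3 - <<'E'
from h import *
from workcell import job
r0=np.array([.6191,-.2824]); r=ray('top',[((253+.5)/3.5-.5+380,(437.5)/3.5-.5+130)],.106)[0]
print('rib now',r,'travel',np.linalg.norm(r-r0))
# fin-top centres of carts from top view (crop px) at z=.136
q=ray('top',[((143.5)/3.5-.5+380,(302.5)/3.5-.5+130),((371)/3.5-.5+380,(294)/3.5-.5+130)],.136)
b=np.array([.5595,-.289]);u=np.array([np.cos(.062),np.sin(.062)]);v=np.array([-u[1],u[0]])
for p in q: print('box frame',(p-b)@u,(p-b)@v)
E
```

```text
rib now [ 0.51548301 -0.28867894] travel 0.10380706120015926
box frame 0.03563077135810597 0.06986324185631089
box frame 0.03436021585362828 -0.06377778303279238
```

Shutter travel measures 103.8 mm. The cartridges are at box (0.036, 0.070) and (0.034, −0.064), in the outer two bays. I'll hand in.

```bash
python3 -c "
from workcell import job
print(job.hand_in())"
```

```text
the job is handed in; nothing more can be done
None
```

I opened the shutter, felt all three cartridges and placed each one, then handed the job in with about 27 s of the 72 s used. `job.hand_in()` gives no verdict, so what follows rests on my own checks.

- **Shutter:** I pinched the rib and pulled. Travel measures 103.8 mm from the top camera and about 103 mm from the arm, with the edge on the white divider.
- **Light cartridges:** The two that felt lightest, at about 0.24 kg and 0.42 kg, stand upright in the two outer bays. Their centres are within about 4 mm of the bay centres.
- **Borderline cartridge:** The third read about 5.9 N, or 0.58–0.60 kg, which is inside the band where either place will do. I stood it in the stock tray.
- **Bystanders:** They look unmoved in the last top picture, and the yellow look-alikes were not touched. I judged this by eye and did not measure it.

**Where checks disagreed:**
- The unloaded force reading wandered between −0.7 and +0.5 N. That leaves the borderline cartridge's mass uncertain by about 0.05 kg, still inside the allowed band.
- The wrist camera put the box and tray 2–5 mm away from the top-camera estimate. I nudged the placements 1–2 mm for this.
- The box rim measured 217 mm wide in the wrist view instead of 208 mm, possibly because its side rails stand higher than I assumed.

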